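Sort the loose hardware and offcuts into the magnetic trays

TASK

Clear the bench in front of the three parts trays: put the loose bolt in the tray that already holds a bolt, both loose nuts in the tray that already holds a nut, and the two steel offcuts (pipe and square tube) in the empty tray. Set every piece down on the tray's floor, lying or standing the way it does now and not on top of another, and leave the bolt and the nut that are already in the trays where they are.

Things in the scene. Friction and masses are not known exactly. Their poses are not given: they have to be found in the camera images.
- bolt_tray: magnetic parts tray of bare sheet metal, 130 (x) x 160 (y) x 27 mm over its rolled rim, held fast to the bench, open on top; walls 3 mm, inside 124 x 154 mm; origin: centre of its underside on the bench; inner floor 6 mm above the origin, rim 27 mm; x and y along the sides. The three trays are alike and change places; this one holds a hex bolt at the start
- nut_tray: magnetic parts tray of bare sheet metal, 130 (x) x 160 (y) x 27 mm over its rolled rim, held fast to the bench, open on top; walls 3 mm, inside 124 x 154 mm; origin: centre of its underside on the bench; inner floor 6 mm above the origin, rim 27 mm; x and y along the sides. The three trays are alike and change places; this one holds a hex nut at the start
- offcut_tray: magnetic parts tray of bare sheet metal, 130 (x) x 160 (y) x 27 mm over its rolled rim, held fast to the bench, open on top; walls 3 mm, inside 124 x 154 mm; origin: centre of its underside on the bench; inner floor 6 mm above the origin, rim 27 mm; x and y along the sides. The three trays are alike and change places; this one is empty at the start
- tray_bolt: the bolt already in a tray, to be left there, lying roughly along the tray's x on the +y half: hex bolt M14 of bare steel, lying, 59 mm long; shank 12 mm wide, 50 mm long, pointing along -y of its frame; hex head 22 mm wide, 9 mm long, at the +y end; origin under its middle, height of the bolt from 2 to 23 mm above the origin (so the origin is 2 mm below what it lies on)
- tray_nut: the nut already in a tray, to be left there: hex nut of bright steel, lying flat, 24 mm over the flats, 27 over the corners, 14 mm high; flats face +x and -x (and every 60 degrees); origin: centre of its underside, z up through the hole
- loose_bolt: loose on the bench at the start: hex bolt M14 of bare steel, lying, 59 mm long; shank 12 mm wide, 50 mm long, pointing along -y of its frame; hex head 22 mm wide, 9 mm long, at the +y end; origin under its middle, height of the bolt from 2 to 23 mm above the origin (so the origin is 2 mm below what it lies on)
- small_nut: loose on the bench at the start: hex nut of bright steel, lying flat, 24 mm over the flats, 27 over the corners, 14 mm high; flats face +x and -x (and every 60 degrees); origin: centre of its underside, z up through the hole
- large_nut: loose on the bench at the start: hex nut of dark steel, lying flat, 27 mm over the flats, 31 over the corners, 14 mm high; flats face +x and -x (and every 60 degrees); origin: centre of its underside, z up through the hole
- pipe_offcut: short offcut of bare round steel pipe, standing on end on the bench at the start, 48 mm outside diameter, open bore about 40 mm, 55 mm high, about 0.3 kg; origin: centre of its lower end, z up along its axis
- tube_offcut: offcut of dark steel square tube, lying on the bench at the start, 72 mm long along its x, 40 mm wide (y) and 40 mm high, about 0.35 kg; open ends face +x and -x; origin: centre of its underside, z up

How it is judged:
By the outcome, as a careful person would: the job done as asked, in the order asked, and still so for the second after the job is handed in, with the robot touching nothing.
It also fails if it takes over 118 s, if anything falls off the work surface, if the arm or the gripper's body presses on something with over 40 N, if the wrist force passes 120 N, or if a joint passes its speed limit or range.

ROBOT

A 6-joint arm with a two-finger parallel gripper is mounted at the origin on a cart in front of the work surface, level with it; the furniture and walls round the work are solid. World frame = base frame: x ahead of the robot, y to its left, z up, the work surface at z = 0. Lengths are in mm, angles in rad, forces in N, time in s.
With the tool pointing down it reaches from about 325 to 850 mm from the base axis. Payload 15.5 kg.
Tool frame: the origin (TCP) lies between the finger pads; the fingertips stand ctrl.finger_overhang ahead of it and the grasp point (between the pads) lies 8 mm behind it (ctrl.finger_overhang is the distance from the TCP to the fingertips, in mm); z points along the fingers, y is the direction in which the jaws open and shut (so a half turn about z gives the same grasp; the last joint's range is limited). The gripper opens to 91 mm and grips with 3 to 60 N. Pads are 32 mm wide; open, the fingers measure 118 mm over their backs; the gripper's body (76 mm by 178 mm) begins 60 mm behind the grasp point.
Start: joints at [-1.317, 0.494, 1.345, -0, 1.302, -0.096], TCP at [214.195, -587.152, 224.915] pointing down, gripper open.
Joint ranges: [-2.91, 2.91], [-0.82, 2.16], [0.22, 2.67], [-1.22, 4.37], [0.12, 2.79], [-3.08, 3.08]. Speed limits (rad/s): [1.89, 1.89, 2.57, 3.01, 3.01, 3.01].

INTERFACE

Orientations are given as [roll, pitch, yaw] about the fixed x, y, z axes, in that order (R = Rz(yaw) Ry(pitch) Rx(roll)).
In Python, from workcell import ctrl gives the robot as it stands.
- The arm moves only by the tool drive_tool, never from a script. Its argument "moves" is a list of rows, each a list of 4 numbers: the shift along the tool's x, y, z in cm, then the turn about the tool's z in rad. In form: [[dx, dy, dz, twist], ...]. A call has 1 to 20 rows; each row is the pose to reach, as a shift and turn from the pose commanded when the call began, along the tool's axes at that moment; what a row does not reach only later rows make up. A row lasts 1/8 s, in which the tool goes at most 62.5 mm and 10.7 degrees, less where a joint would pass 70% of its speed; a pose out of reach is approached as far as the arm can. A call with a gripper value outside its range is refused whole. "gripper" is the gripper command: -1 is shut, 1 is fully open, values between are in proportion, set as the call begins (left out, the last holds). The fingers move at their own pace and stop on an object; the grip force is fixed at half the most. Time passes only in rows, so rows that repeat a pose let the fingers close. It gives the time, the measured TCP pose, the force and the opening at its end, in the units of the state.
- ctrl.state(): the state, without advancing time (a new reading comes with each control period).
- ctrl.camera(name): name is "side" or "top" or "wrist"; returns the picture (420x560x3 uint8, red, green, blue); there is no depth.
- ctrl.get_calibration(name): a dict with "K" (3x3 intrinsics, pixels), "world_from_camera" (4x4, takes a point from camera to world coordinates). Camera axes: x right, y down, z forward; pixel columns grow to the right and rows downward; lengths in mm; the calibration is good to about 2 mm. A picture is of the moment at which its call begins: read the wrist's pose just before it. get_calibration takes no time and is no camera call; for the wrist camera it gives the pose at the moment of the call.
- ctrl.close_job(): hands the job in, once; it reports no verdict.
The state is a dict: "time": time; "q": joint angles; "qvel": joint speeds; "tau": joint torques, N m; "tcp_pos": TCP position; "orientation": TCP orientation; "force": force on the tool from outside, world axes, zero at the start; "torque": the same for the moment, N m; "opening": opening from 0.0 (shut) to 1.0 (fully open).
Only numpy, scipy, OpenCV 4.12 (cv2) and the standard library are available. Lean on these libraries where they do the work, as an engineer would, in place of code of your own. Each camera call takes 0.05 s, during which the arm holds its last target.

## Working session

There is one attempt and no reset: what is moved stays moved. The work goes in short steps, Python scripts to look and compute and a tool call to move; the robot and the scene stay as the last step left them, time stands still between calls to the robot, and variables do not carry over. Pictures are saved under pics/ and viewed, and the job is handed in when it is done.

Besides the shell and the picture viewer there is one more tool, called after "Request:" in YAML: its name, and indented under it one key for each argument. drive_tool: Moves the arm, as the interface text tells. Its arguments: {"type":"object","properties":{"moves":{"type":"array","items":{"type":"array","items":{"type":"number"}}},"gripper":{"type":"number"}},"required":["moves"]}

```bash
ls; mkdir -p pics; python3 - <<'E'
from workcell import ctrl
import cv2
s=ctrl.state();print(s['time'],s['tcp_pos'],s['orientation'],s['opening'],s['force'],ctrl.finger_overhang)
for n in ['top','side','wrist']:
    c=ctrl.get_calibration(n);print(n,c['K'],c['world_from_camera'])
    cv2.imwrite(f'pics/{n}0.png',ctrl.camera(n)[:,:,::-1])
E
```

```text
pics
0.0 [ 214.09556099 -586.78820074  224.34942772] [-3.14038494e+00 -9.99285745e-05  3.49802427e-01] 0.9975395211111148 [-0.83495462 -0.23481425  0.13413705] 11.0
top [[438.36263992   0.         274.43548805]
 [  0.         438.36263992 211.24273403]
 [  0.           0.           1.        ]] [[ 1.21690862e-02 -9.94492499e-01  1.04098904e-01  4.22646569e+02]
 [-9.99923732e-01 -1.23224110e-02 -8.29857792e-04  9.21206103e+00]
 [ 2.10803683e-03 -1.04080866e-01 -9.94566604e-01  1.11326965e+03]
 [ 0.00000000e+00  0.00000000e+00  0.00000000e+00  1.00000000e+00]]
side [[422.3307655    0.         280.63648807]
 [  0.         422.3307655  210.88897068]
 [  0.           0.           1.        ]] [[-9.45262368e-01 -2.01697509e-01  2.56509593e-01  2.46251437e+02]
 [-3.26273790e-01  5.96129296e-01 -7.33604305e-01  7.35249825e+02]
 [-4.94672220e-03 -7.77140899e-01 -6.29307201e-01  6.83416126e+02]
 [ 0.00000000e+00  0.00000000e+00  0.00000000e+00  1.00000000e+00]]
wrist [[329.75001264   0.         281.45253764]
 [  0.         329.75001264 209.75936966]
 [  0.           0.           1.        ]] [[ 3.42071920e-01 -9.07469714e-01 -2.43896537e-01  2.82361807e+02]
 [-9.39673359e-01 -3.30592396e-01 -8.78785856e-02 -5.62804794e+02]
 [-8.83185708e-04  2.59243875e-01 -9.65811490e-01  3.83734965e+02]
 [ 0.00000000e+00  0.00000000e+00  0.00000000e+00  1.00000000e+00]]
```

View pics/top0.png

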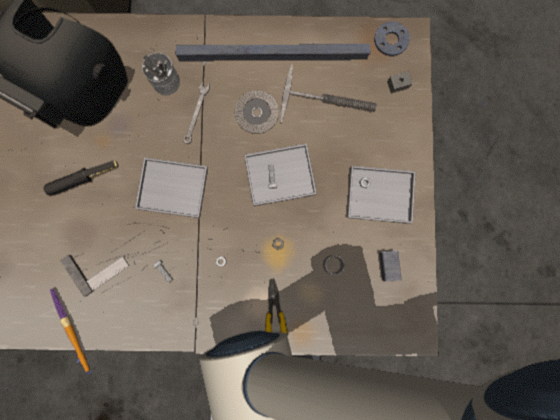

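View pics/side0.png

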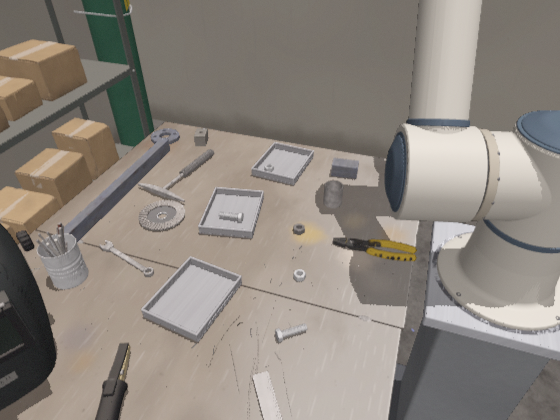

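```bash
python3 - <<'E'
import cv2
im=cv2.imread('pics/top0.png')
cv2.imwrite('pics/top0a.png',cv2.resize(im[60:260,130:330],None,fx=3,fy=3,interpolation=cv2.INTER_CUBIC))
cv2.imwrite('pics/top0b.png',cv2.resize(im[60:260,250:450],None,fx=3,fy=3,interpolation=cv2.INTER_CUBIC))
E
```

```text
(no output)
```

View crops.

View pics/top0a.png

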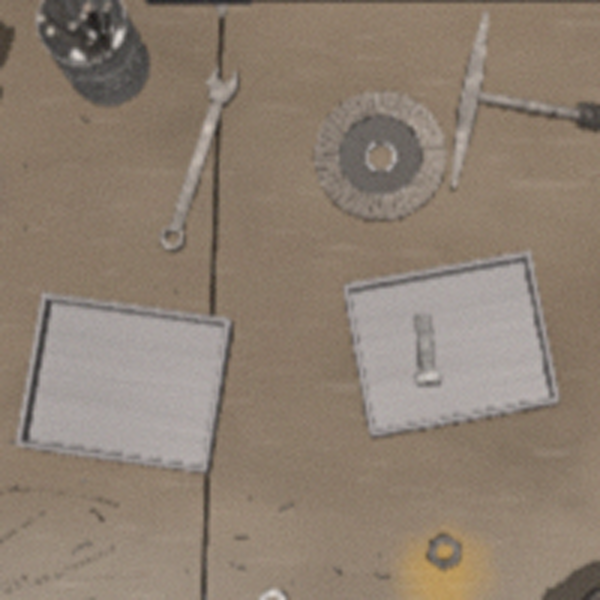

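```bash
python3 - <<'E'
import cv2
im=cv2.imread('pics/top0.png')
for n,(r,c) in dict(c1=(130,130),c2=(130,240),c3=(150,310),c4=(225,140),c5=(225,260),c6=(225,310)).items():
    pass
def crop(r0,r1,c0,c1,n,f):
    cv2.imwrite(f'pics/{n}.png',cv2.resize(im[r0:r1,c0:c1],None,fx=f,fy=f,interpolation=cv2.INTER_CUBIC))
crop(140,220,240,345,'t_mid',7)
crop(155,235,340,440,'t_right',7)
crop(225,295,140,240,'t_lo',8)
crop(225,295,310,410,'t_ro',8)
crop(225,295,240,340,'t_mo',8)
crop(145,225,125,225,'t_left',7)
E
```

```text
(no output)
```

View pics/t_lo.png

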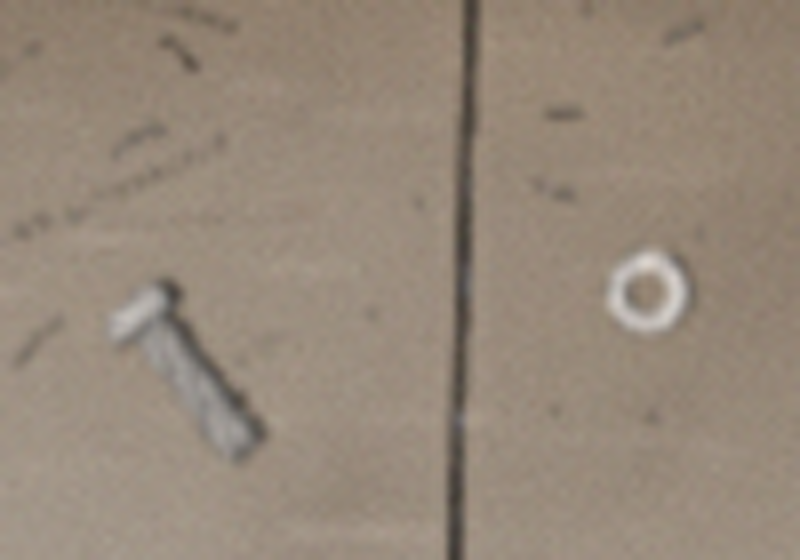

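View pics/t_ro.png

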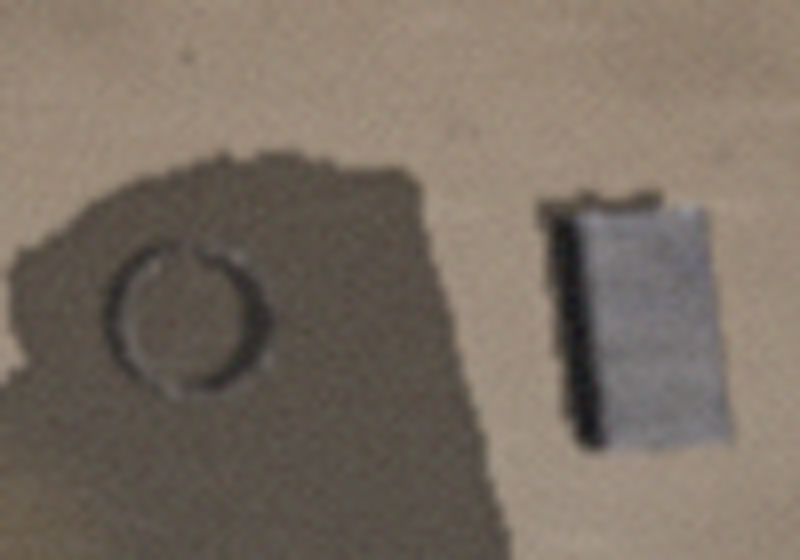

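View pics/t_mo.png

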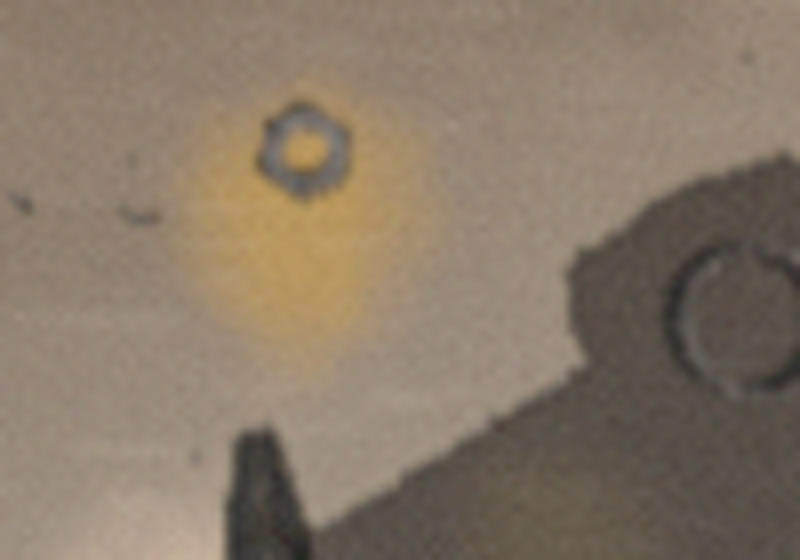

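View pics/t_mid.png

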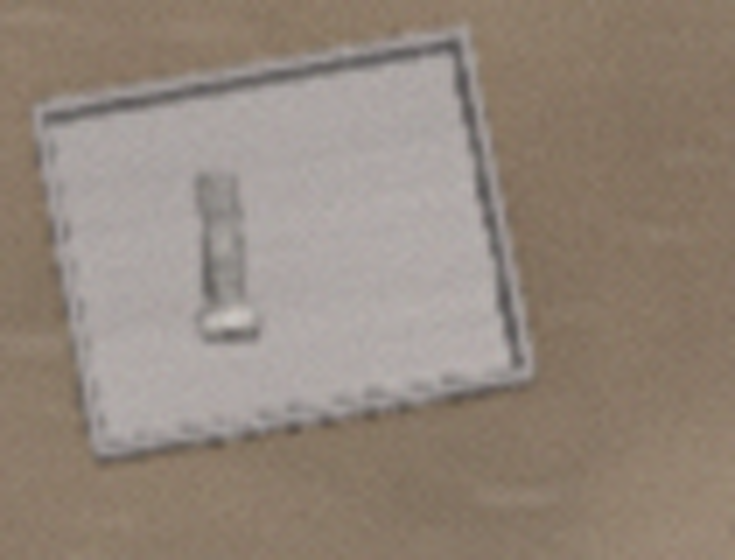

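View pics/t_right.png

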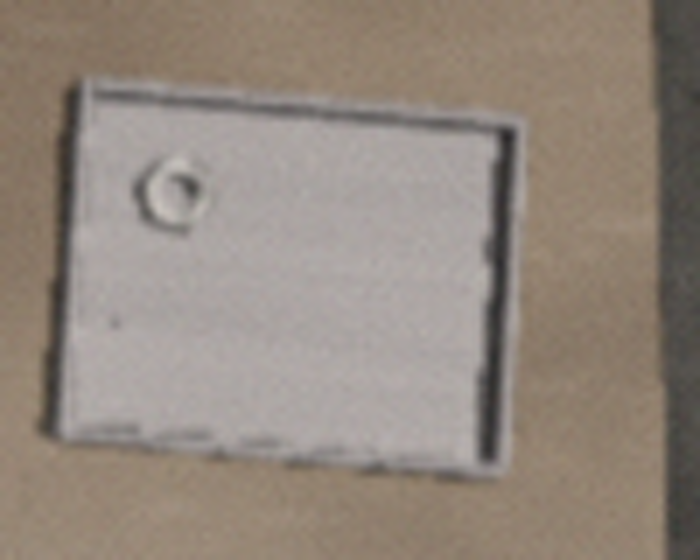

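View pics/t_left.png

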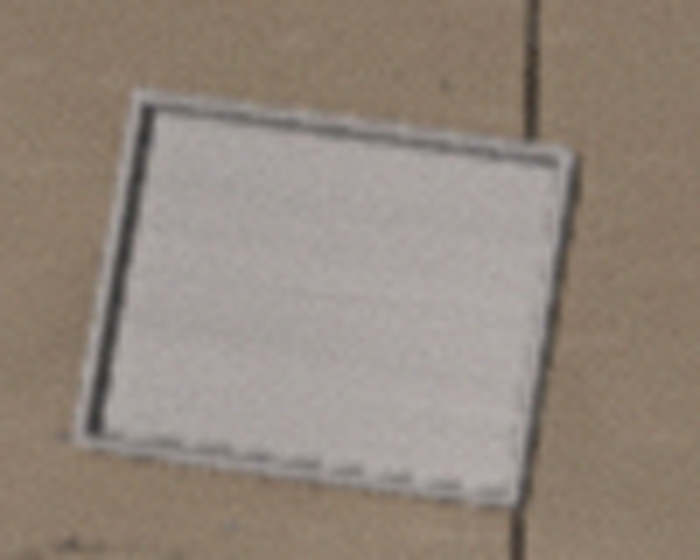

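```bash
cat > h.py <<'E'
import numpy as np, cv2
from workcell import ctrl
def ray(cal,u,v,z):
    K=np.array(cal['K']);T=np.array(cal['world_from_camera'])
    d=T[:3,:3]@np.linalg.solve(K,[u,v,1.]);o=T[:3,3]
    return o+d*(z-o[2])/d[2]
def proj(cal,P):
    K=np.array(cal['K']);T=np.linalg.inv(np.array(cal['world_from_camera']))
    p=K@(T[:3,:3]@np.array(P,float)+T[:3,3]);return p[:2]/p[2]
def cw(cal,pts,off,f,z):
    return np.array([ray(cal,off[0]+(x+.5)/f-.5,off[1]+(y+.5)/f-.5,z) for x,y in pts])
E
python3 - <<'E'
from h import *
np.set_printoptions(precision=1,suppress=True)
c=ctrl.get_calibration('top')
def rect(n,pts,off,f,z):
    p=cw(c,pts,off,f,z);ct=p.mean(0)[:2]
    (m,s,a)=cv2.minAreaRect(p[:,:2].astype('f4'))
    print(n,ct,'edges',[np.round(np.linalg.norm(p[i]-p[i-1]),1) for i in range(4)],'dir top->right',np.degrees(np.arctan2(*(p[1]-p[0]+p[2]-p[3])[[1,0]])))
rect('mid',[(38,107),(463,30),(533,375),(98,457)],(240,140),7,27)
rect('right',[(80,82),(522,118),(505,472),(60,438)],(340,155),7,27)
rect('left',[(138,95),(575,150),(520,502),(80,440)],(125,145),7,27)
rect('tube',[(575,210),(707,207),(730,443),(603,447)],(310,225),8,40)
print('bolt',cw(c,[(142,312),(240,450)],(140,225),8,13))
print('trbolt',cw(c,[(218,175),(230,335)],(240,140),7,19))
print('trnut',cw(c,[(172,195)],(340,155),7,20))
print('snut',cw(c,[(650,290)],(140,225),8,14))
print('lnut',cw(c,[(305,148)],(240,225),8,14))
print('pipe',cw(c,[(188,320)],(310,225),8,40))
E
```

```text
mid [630.6  -4.6] edges [np.float64(129.1), np.float64(156.2), np.float64(128.3), np.float64(158.2)] dir top->right -78.66324450174372
right [ 582.9 -258.5] edges [np.float64(129.0), np.float64(159.3), np.float64(128.1), np.float64(158.4)] dir top->right -93.84950183536178
left [594.7 267. ] edges [np.float64(126.2), np.float64(159.0), np.float64(128.4), np.float64(158.5)] dir top->right -96.94158017997746
tube [ 406.2 -277.4] edges [np.float64(71.8), np.float64(40.3), np.float64(71.4), np.float64(38.5)] dir top->right -87.77173933573667
bolt [[403.2 298.4  13. ]
 [361.  266.4  13. ]]
trbolt [[656.2  19.2  19. ]
 [597.6  14.1  19. ]]
trnut [[ 613.1 -217.4   20. ]]
snut [[411.9 140.4  14. ]]
lnut [[457.8  -0.8  14. ]]
pipe [[ 406.4 -135.8   40. ]]
```

View pics/wrist0.png

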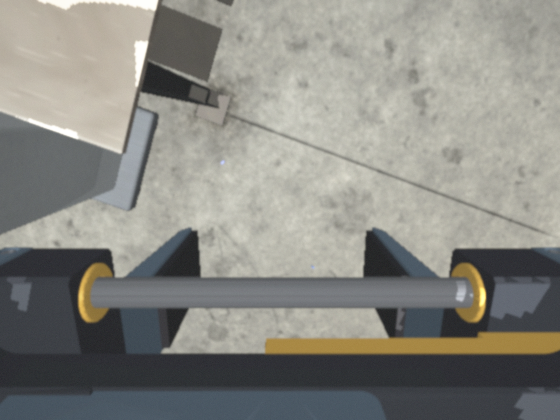

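```bash
cat > plan.py <<'E'
# usage: python3 plan.py  x0 y0 z0 yaw0  x y z yaw [x y z yaw ...]
import sys,numpy as np
a=np.array(list(map(float,sys.argv[1:]))).reshape(-1,4)
x0,y0,z0,w0=a[0];c,s=np.cos(w0),np.sin(w0);prev=a[0]
for x,y,z,w in a[1:]:
    d=np.array([x-x0,y-y0]);dx=d@[c,s];dy=d@[s,-c]
    n=max(np.linalg.norm(np.array([x,y,z])-prev[:3])/62.5,abs(w-prev[3])/.187)
    print('row [%.2f, %.2f, %.2f, %.3f]'%(dx/10,dy/10,(z0-z)/10,-(w-w0)),'n>=%.1f'%n);prev=np.array([x,y,z,w])
E
python3 plan.py 214.2 -587.2 224.9 .35  450 -250 225 .4  480 0 225 .5 385 284 180 .65
```

```text
row [33.71, -23.59, -0.01, -0.050] n>=6.6
row [45.10, -46.05, -0.01, -0.150] n>=4.0
row [45.92, -75.98, 4.49, -0.300] n>=4.8
```

Request:
drive_tool:
  moves:
    - [33.7,-23.6,0,-0.05]
    - [33.7,-23.6,0,-0.05]
    - [33.7,-23.6,0,-0.05]
    - [33.7,-23.6,0,-0.05]
    - [33.7,-23.6,0,-0.05]
    - [33.7,-23.6,0,-0.05]
    - [33.7,-23.6,0,-0.05]
    - [45.1,-46,0,-0.15]
    - [45.1,-46,0,-0.15]
    - [45.1,-46,0,-0.15]
    - [45.1,-46,0,-0.15]
    - [45.9,-76,4.5,-0.3]
    - [45.9,-76,4.5,-0.3]
    - [45.9,-76,4.5,-0.3]
    - [45.9,-76,4.5,-0.3]
    - [45.9,-76,4.5,-0.3]
    - [45.9,-76,4.5,-0.3]
    - [45.9,-76,4.5,-0.3]
    - [45.9,-76,4.5,-0.3]
    - [45.9,-76,4.5,-0.3]
  gripper: 0

```text
time: 2.65
tcp_pos: [385.4, 283.4, 180.1]
orientation: [3.142, -0.0, 0.648]
force: [-0.1, 0.5, -0.2]
opening: 0.502
```

```bash
cat > look.py <<'E'
import sys
from h import *
import json
n,name=sys.argv[1:3]
s=ctrl.state();cal=ctrl.get_calibration(n);im=ctrl.camera(n)[:,:,::-1]
cv2.imwrite(f'pics/{name}.png',im)
json.dump({k:np.array(cal[k]).tolist() for k in('K','world_from_camera')},open(f'{name}.json','w'))
print(round(s['time'],2),np.round(s['tcp_pos'],1),np.round(s['orientation'],4),round(s['opening'],3),np.round(s['force'],1))
if len(sys.argv)>3:
    r0,r1,c0,c1,f=map(int,sys.argv[3:8])
    cv2.imwrite(f'pics/{name}_c.png',cv2.resize(im[r0:r1,c0:c1],None,fx=f,fy=f,interpolation=cv2.INTER_CUBIC))
E
python3 look.py wrist w1
```

```text
2.65 [385.4 283.4 180.1] [ 3.1415e+00 -3.0000e-04  6.4820e-01] 0.502 [-0.1  0.5 -0.2]
```

View pics/w1.png

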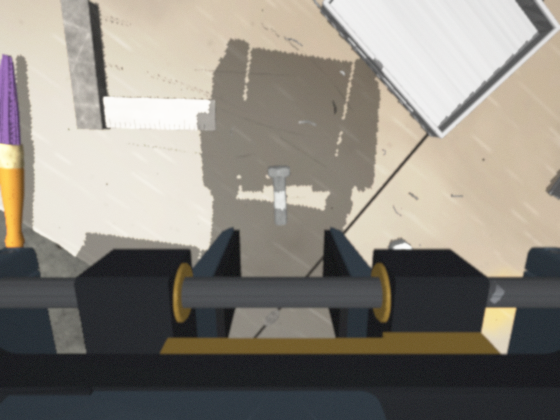

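```bash
python3 - <<'E'
import cv2
im=cv2.imread('pics/w1.png');cv2.imwrite('pics/w1c.png',cv2.resize(im[155:235,240:320],None,fx=7,fy=7,interpolation=cv2.INTER_CUBIC))
E
```

```text
(no output)
```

View pics/w1c.png

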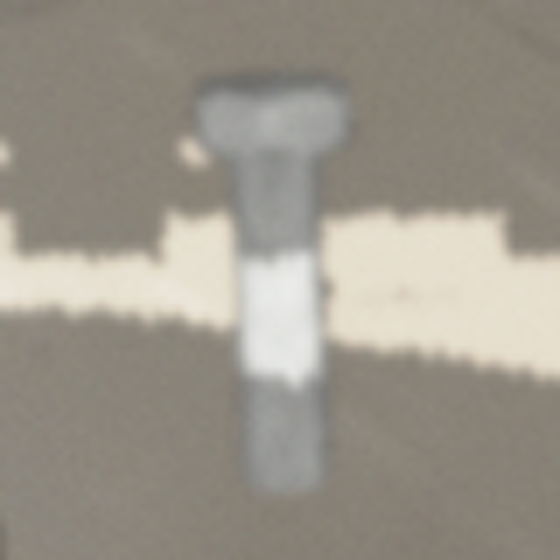

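```bash
python3 - <<'E'
from h import *;import json
c=json.load(open('w1.json'))
p=cw(c,[(277,185),(285,485)],(240,155),7,12.0);print(p)
d=p[0]-p[1];L=np.hypot(*d[:2]);print(L,np.arctan2(d[1],d[0]));print(cw(c,[(277,155)],(240,155),7,12))
u=d/L;print('grasp',p[1]+u*31)
E
python3 plan.py 385.4 284 180 .65 384 284 13 .64
```

```text
[[395.63847425 293.40674704  12.        ]
 [360.33954214 265.32451076  12.        ]]
45.106835427067764 0.6720245954330575
[[399.10551055 296.01879966  12.        ]]
grasp [384.59898941 284.62423145  12.        ]
row [-0.11, -0.08, 16.70, 0.010] n>=2.7
```

Request:
drive_tool:
  moves:
    - [0,0,6,-0.02]
    - [0,0,12,-0.02]
    - [0,0,15,-0.02]
    - [0,0,16.6,-0.02]
    - [0,0,16.6,-0.02]
    - [0,0,16.6,-0.02]

```text
time: 3.45
tcp_pos: [385.3, 284.0, 14.2]
orientation: [3.142, -0.0, 0.669]
force: [0.1, 0.1, 0.5]
opening: 0.5
```

Request:
drive_tool:
  moves:
    - [0,0,0,0]
    - [0,0,0,0]
    - [0,0,0,0]
    - [0,0,0,0]
    - [0,0,0,0]
    - [0,0,0,0]
  gripper: -1

```text
time: 4.2
tcp_pos: [385.0, 284.2, 14.0]
orientation: [3.142, -0.0, 0.67]
force: [-0.2, -0.6, 5.9]
opening: 0.135
```

```bash
python3 plan.py 385 284.1 13.9 .67 385 284 120 .67 638.1 -41.9 120 .198 638.1 -41.9 30 .198 638.1 -41.9 20.4 .198
```

```text
row [-0.01, 0.01, -10.61, -0.000] n>=1.7
row [-0.41, 41.27, -10.61, 0.472] n>=6.6
row [-0.41, 41.27, -1.61, 0.472] n>=1.4
row [-0.41, 41.27, -0.65, 0.472] n>=0.2
```

Request:
drive_tool:
  moves:
    - [0,0,-5,0]
    - [0,0,-10.6,0]
    - [0,0,-10.6,0]
    - [-0.4,41.3,-10.6,0.47]
    - [-0.4,41.3,-10.6,0.47]
    - [-0.4,41.3,-10.6,0.47]
    - [-0.4,41.3,-10.6,0.47]
    - [-0.4,41.3,-10.6,0.47]
    - [-0.4,41.3,-10.6,0.47]
    - [-0.4,41.3,-10.6,0.47]
    - [-0.4,41.3,-10.6,0.47]
    - [-0.4,41.3,-10.6,0.47]
    - [-0.4,41.3,-10.6,0.47]
    - [-0.4,41.3,-10.6,0.47]

```text
time: 5.95
tcp_pos: [637.8, -41.3, 119.9]
orientation: [-3.141, 0.0, 0.201]
force: [-1.2, -0.2, -1.2]
opening: 0.137
```

```bash
python3 look.py wrist w2
```

```text
5.95 [637.8 -41.3 119.9] [-3.1415e+00  2.0000e-04  2.0080e-01] 0.137 [-1.2 -0.2 -1.2]
```

View pics/w2.png

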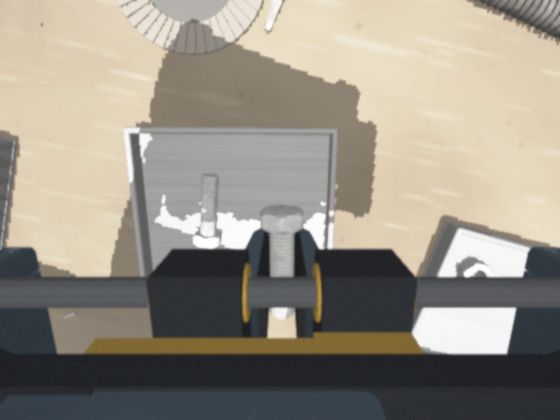

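Request:
drive_tool:
  moves:
    - [0,0,5,0]
    - [0,0,8.5,0]
    - [0,0,9.5,0]
    - [0,0,9.9,0]
    - [0,0,9.9,0]
    - [0,0,9.9,0]

```text
time: 6.75
tcp_pos: [638.9, -42.2, 22.1]
orientation: [3.141, -0.002, 0.2]
force: [-0.6, 0.5, -1.8]
opening: 0.136
```

Request:
drive_tool:
  moves:
    - [0,0,0.06,0]
    - [0,0,0.06,0]

```text
time: 7.0
tcp_pos: [638.3, -42.2, 20.6]
orientation: [3.141, -0.0, 0.2]
force: [0.7, 0.0, -2.0]
opening: 0.137
```

Request:
drive_tool:
  moves:
    - [0,0,0.05,0]
    - [0,0,0.05,0]

```text
time: 7.25
tcp_pos: [638.3, -42.1, 20.1]
orientation: [3.142, -0.0, 0.2]
force: [-2.3, -0.2, 4.5]
opening: 0.136
```

Request:
drive_tool:
  moves:
    - [0,0,0,0]
    - [0,0,0,0]
    - [0,0,0,0]
    - [0,0,-5,0]
    - [0,0,-10,0]
    - [0,0,-10,0]
  gripper: -0.34

```text
time: 8.0
tcp_pos: [640.5, -42.5, 123.7]
orientation: [3.139, -0.006, 0.2]
force: [0.4, -0.0, 0.1]
opening: 0.329
```

```bash
python3 look.py wrist w3
```

```text
8.0 [640.5 -42.5 123.7] [ 3.1393 -0.0063  0.1998] 0.329 [ 0.4 -0.   0.1]
```

View pics/w3.png

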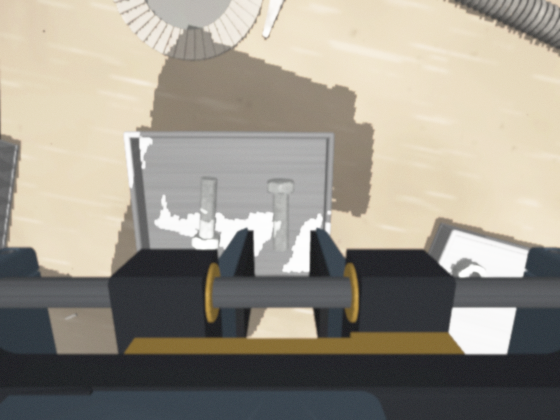

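```bash
python3 plan.py 638.1 -41.9 119.8 .2 412 140 150 .3
```

```text
row [-18.55, -22.32, -3.02, -0.100] n>=4.7
```

Request:
drive_tool:
  moves:
    - [-18.5,-22.3,-3,-0.1]
    - [-18.5,-22.3,-3,-0.1]
    - [-18.5,-22.3,-3,-0.1]
    - [-18.5,-22.3,-3,-0.1]
    - [-18.5,-22.3,-3,-0.1]
    - [-18.5,-22.3,-3,-0.1]
    - [-18.5,-22.3,-3,-0.1]
    - [-18.5,-22.3,-3,-0.1]
  gripper: 0.1

```text
time: 9.05
tcp_pos: [413.4, 139.2, 149.4]
orientation: [3.142, 0.0, 0.299]
force: [-0.5, -0.5, -0.5]
opening: 0.553
```

```bash
python3 look.py wrist w4 170 240 245 325 8
```

```text
9.05 [413.4 139.2 149.4] [3.1416e+00 4.0000e-04 2.9880e-01] 0.553 [-0.5 -0.5 -0.5]
```

View pics/w4.png

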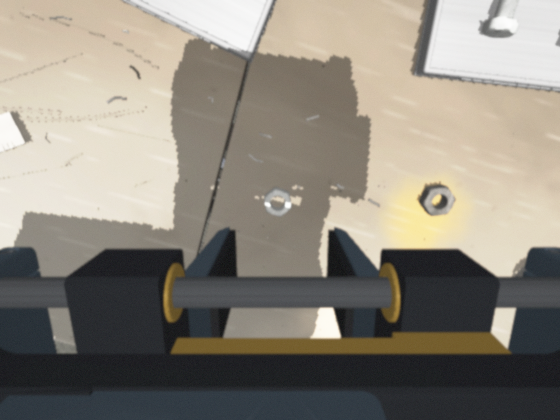

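View pics/w4_c.png

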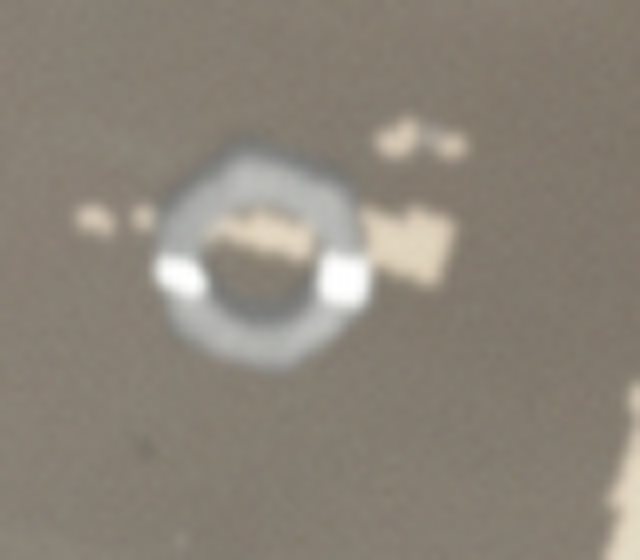

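```bash
cat > hexfit.py <<'E'
from h import *;import json
def hexfit(name,pts,off,f,z=14):
    c=json.load(open(name+'.json'));p=cw(c,pts,off,f,z);ct=p.mean(0)
    a=np.arctan2(*(p-ct)[:,[1,0]].T[::1]);v=np.exp(6j*a).mean()
    R=np.linalg.norm((p-ct)[:,:2],axis=1)
    ca=np.angle(v)/6; fl=ca+np.pi/6
    print(name,ct,'R',R.round(1),'coh',abs(v).round(2),'flat normals',[round((fl+k*np.pi/3),3) for k in range(-3,3)])
    print('yaw cands (jaw on flats)',[round(((fl+k*np.pi/3+np.pi/2+np.pi/2)%np.pi)-np.pi/2,3) for k in range(3)])
if __name__=='__main__':
    hexfit('w4',[(240,155),(350,195),(370,288),(275,370),(175,325),(159,232)],(245,170),8)
E
python3 hexfit.py
```

```text
w4 [412.77747446 142.34386475  14.        ] R [12.7 12.8 12.9 13.1 12.6 12.2] coh 0.94 flat normals [np.float64(-2.141), np.float64(-1.094), np.float64(-0.047), np.float64(1.0), np.float64(2.048), np.float64(3.095)]
yaw cands (jaw on flats) [np.float64(-0.57), np.float64(0.477), np.float64(1.524)]
```

```bash
python3 plan.py 412.5 139.9 149.8 .3 412.6 142 60 .477 412.6 142 13.5 .477
```

```text
row [0.07, -0.20, 8.98, -0.177] n>=1.4
row [0.07, -0.20, 13.63, -0.177] n>=0.7
```

Request:
drive_tool:
  moves:
    - [0.1,-0.2,5,-0.18]
    - [0.1,-0.2,9,-0.18]
    - [0.1,-0.2,12.5,-0.18]
    - [0.1,-0.2,13.6,-0.18]
    - [0.1,-0.2,13.6,-0.18]
    - [0.1,-0.2,13.6,-0.18]

```text
time: 9.85
tcp_pos: [413.7, 142.0, 14.8]
orientation: [3.141, -0.001, 0.48]
force: [0.2, 0.5, -0.0]
opening: 0.55
```

Request:
drive_tool:
  moves:
    - [0,0,0,0]
    - [0,0,0,0]
    - [0,0,0,0]
    - [0,0,0,0]
    - [0,0,0,0]
  gripper: -1

```text
time: 10.48
tcp_pos: [413.2, 142.0, 14.1]
orientation: [3.141, -0.001, 0.48]
force: [-0.0, -0.8, 9.1]
opening: 0.257
```

```bash
python3 plan.py 413.1 142.1 13.8 .48 413.1 142.1 110 .48 574.7 -306.1 110 1.504 574.7 -306.1 20.3 1.504
```

```text
row [0.00, 0.00, -9.62, -0.000] n>=1.5
row [-6.36, 47.22, -9.62, -1.024] n>=7.6
row [-6.36, 47.22, -0.65, -1.024] n>=1.4
```

Request:
drive_tool:
  moves:
    - [0,0,-5,0]
    - [0,0,-9.6,0]
    - [-6.4,47.2,-9.6,-1.02]
    - [-6.4,47.2,-9.6,-1.02]
    - [-6.4,47.2,-9.6,-1.02]
    - [-6.4,47.2,-9.6,-1.02]
    - [-6.4,47.2,-9.6,-1.02]
    - [-6.4,47.2,-9.6,-1.02]
    - [-6.4,47.2,-9.6,-1.02]
    - [-6.4,47.2,-9.6,-1.02]
    - [-6.4,47.2,-9.6,-1.02]
    - [-6.4,47.2,-9.6,-1.02]
    - [-6.4,47.2,-9.6,-1.02]
    - [-6.4,47.2,-9.6,-1.02]
    - [-6.4,47.2,-9.6,-1.02]

```text
time: 12.35
tcp_pos: [574.1, -305.5, 110.0]
orientation: [-3.142, -0.0, 1.501]
force: [0.9, -0.4, 0.5]
opening: 0.254
```

```bash
python3 look.py wrist w5
```

```text
12.35 [ 574.1 -305.5  110. ] [-3.1415e+00 -1.0000e-04  1.5007e+00] 0.254 [ 0.9 -0.4  0.5]
```

View pics/w5.png

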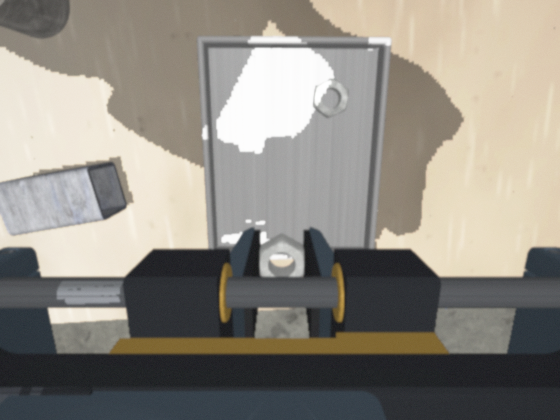

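Request:
drive_tool:
  moves:
    - [0,0,5,0]
    - [0,0,8,0]
    - [0,0,8.8,0]
    - [0,0,8.95,0]
    - [0,0,8.95,0]
    - [0,0,8.95,0]
    - [0,0,9.0,0]

```text
time: 13.28
tcp_pos: [574.4, -306.5, 20.4]
orientation: [3.141, 0.0, 1.5]
force: [-0.5, -0.4, 0.5]
opening: 0.256
```

Request:
drive_tool:
  moves:
    - [0,0,0.03,0]
    - [0,0,0.05,0]

```text
time: 13.52
tcp_pos: [574.4, -306.5, 20.1]
orientation: [3.141, 0.0, 1.5]
force: [-2.3, 2.6, 12.4]
opening: 0.255
```

Request:
drive_tool:
  moves:
    - [0,0,0,0]
    - [0,0,0,0]
    - [0,0,0,0]
    - [0,0,-5,0]
    - [0,0,-10,0]
    - [0,0,-10,0]
    - [0,0,-10,0]
  gripper: -0.12

```text
time: 14.4
tcp_pos: [573.9, -306.2, 119.0]
orientation: [-3.141, -0.0, 1.5]
force: [-0.0, 0.9, -0.5]
opening: 0.444
```

```bash
python3 look.py wrist w6; python3 plan.py 574.2 -305.9 119.4 1.5 457.5 0 150 .3
```

```text
14.4 [ 573.9 -306.2  119. ] [-3.1413e+00 -1.0000e-04  1.4998e+00] 0.444 [-0.   0.9 -0.5]
row [29.69, -13.80, -3.06, 1.200] n>=6.4
```

View pics/w6.png

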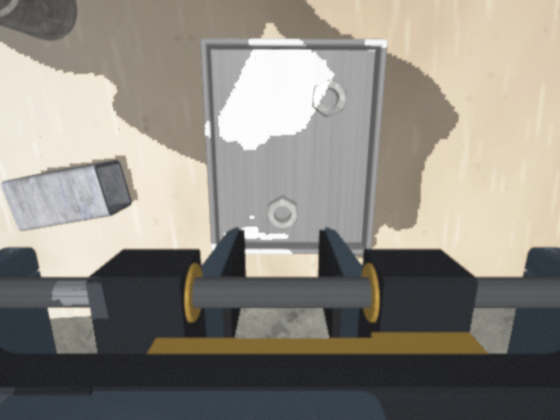

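```bash
python3 plan.py 574.2 -305.9 119.4 1.5 457.5 0 150 1.05
```

```text
row [29.69, -13.80, -3.06, 0.450] n>=5.3
```

Request:
drive_tool:
  moves:
    - [29.7,-13.8,-3,0.45]
    - [29.7,-13.8,-3,0.45]
    - [29.7,-13.8,-3,0.45]
    - [29.7,-13.8,-3,0.45]
    - [29.7,-13.8,-3,0.45]
    - [29.7,-13.8,-3,0.45]
    - [29.7,-13.8,-3,0.45]
    - [29.7,-13.8,-3,0.45]
    - [29.7,-13.8,-3,0.45]
    - [29.7,-13.8,-3,0.45]
  gripper: 0.15

```text
time: 15.7
tcp_pos: [457.7, -1.0, 149.1]
orientation: [-3.141, 0.0, 1.049]
force: [1.0, -0.6, 0.3]
opening: 0.577
```

```bash
python3 look.py wrist w7 170 240 245 325 8
```

```text
15.7 [457.7  -1.  149.1] [-3.1414e+00  1.0000e-04  1.0486e+00] 0.577 [ 1.  -0.6  0.3]
```

View pics/w7_c.png

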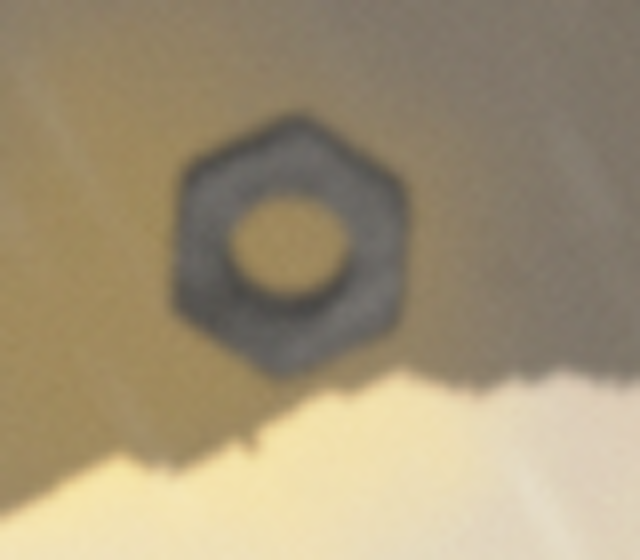

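View pics/w7.png

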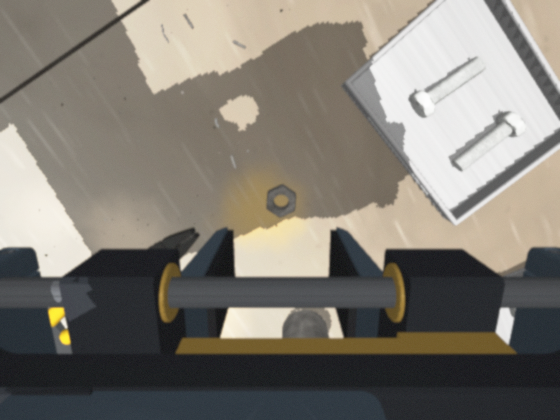

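```bash
python3 - <<'E'
from hexfit import *
hexfit('w7',[(295,115),(406,185),(400,325),(285,377),(174,308),(185,180)],(245,170),8)
E
python3 plan.py 457.7 -.1 149.4 1.05 458 0 13.5 1.0
```

```text
w7 [458.142681     0.61350037  14.        ] R [15.6 15.1 15.5 15.3 15.2 14.5] coh 0.98 flat normals [np.float64(-2.665), np.float64(-1.618), np.float64(-0.571), np.float64(0.476), np.float64(1.523), np.float64(2.571)]
yaw cands (jaw on flats) [np.float64(-1.095), np.float64(-0.047), np.float64(1.0)]
row [0.02, 0.02, 13.59, 0.050] n>=2.2
```

Request:
drive_tool:
  moves:
    - [0.05,0,5,0.05]
    - [0.05,0,9,0.05]
    - [0.05,0,12.5,0.05]
    - [0.05,0,13.6,0.05]
    - [0.05,0,13.6,0.05]
    - [0.05,0,13.6,0.05]

```text
time: 16.5
tcp_pos: [458.4, 0.0, 14.4]
orientation: [3.14, -0.001, 1.0]
force: [-0.1, -0.2, 0.1]
opening: 0.577
```

Request:
drive_tool:
  moves:
    - [0,0,0,0]
    - [0,0,0,0]
    - [0,0,0,0]
    - [0,0,0,0]
    - [0,0,0,0]
  gripper: -1

```text
time: 17.12
tcp_pos: [457.9, 0.1, 13.6]
orientation: [3.141, -0.0, 1.0]
force: [-0.7, -0.6, 7.3]
opening: 0.284
```

```bash
python3 plan.py 458 .2 13.5 1.0 577.9 -258.2 110 1.504 577.9 -258.2 20 1.504
```

```text
row [-15.27, 24.05, -9.65, -0.504] n>=4.8
row [-15.27, 24.05, -0.65, -0.504] n>=1.4
```

Request:
drive_tool:
  moves:
    - [0,0,-5,0]
    - [0,0,-9.6,0]
    - [-15.3,24,-9.6,-0.5]
    - [-15.3,24,-9.6,-0.5]
    - [-15.3,24,-9.6,-0.5]
    - [-15.3,24,-9.6,-0.5]
    - [-15.3,24,-9.6,-0.5]
    - [-15.3,24,-9.6,-0.5]
    - [-15.3,24,-9.6,-0.5]
    - [-15.3,24,-9.6,-0.5]
    - [-15.3,24,-9.6,-0.5]
    - [-15.3,24,-5,-0.5]
    - [-15.3,24,-2,-0.5]
    - [-15.3,24,-0.8,-0.5]
    - [-15.3,24,-0.7,-0.5]
    - [-15.3,24,-0.7,-0.5]

```text
time: 19.12
tcp_pos: [577.5, -258.4, 21.1]
orientation: [3.141, 0.0, 1.5]
force: [-0.4, -1.0, -0.1]
opening: 0.286
```

Request:
drive_tool:
  moves:
    - [0,0,0.05,0]
    - [0,0,0.1,0]

```text
time: 19.38
tcp_pos: [577.2, -258.4, 19.7]
orientation: [3.141, 0.0, 1.5]
force: [-0.6, 0.1, -0.8]
opening: 0.287
```

Request:
drive_tool:
  moves:
    - [0,0,0.03,0]
    - [0,0,0.03,0]

```text
time: 19.62
tcp_pos: [577.1, -258.3, 19.3]
orientation: [3.141, 0.0, 1.5]
force: [-0.8, 1.0, 5.0]
opening: 0.286
```

Request:
drive_tool:
  moves:
    - [0,0,0,0]
    - [0,0,0,0]
    - [0,0,0,0]
    - [0,0,-5,0]
    - [0,0,-10,0]
    - [0,0,-14,0]
    - [0,0,-14,0]
  gripper: -0.05

```text
time: 20.5
tcp_pos: [578.5, -259.1, 162.3]
orientation: [3.136, 0.002, 1.5]
force: [-0.0, 0.9, 0.2]
opening: 0.472
```

```bash
python3 look.py wrist w8;  python3 plan.py 577.6 -258.1 159 1.5 407 -137 180 1.5
```

```text
20.5 [ 578.5 -259.1  162.3] [3.1364e+00 2.4000e-03 1.4998e+00] 0.472 [-0.   0.9  0.2]
row [10.87, -17.87, -2.10, -0.000] n>=3.4
```

View pics/w8.png

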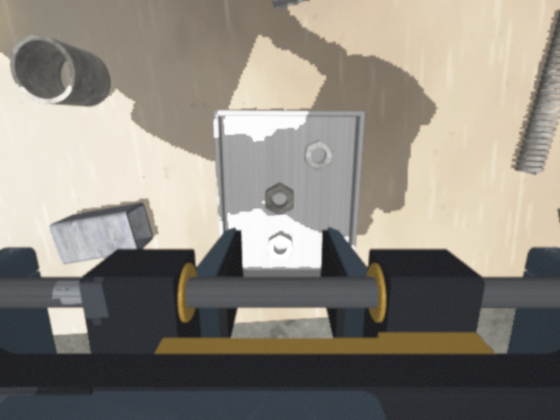

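Request:
drive_tool:
  moves:
    - [10.9,-17.9,-2,0.05]
    - [10.9,-17.9,-2,0.05]
    - [10.9,-17.9,-2,0.05]
    - [10.9,-17.9,-2,0.05]
    - [10.9,-17.9,-2,0.05]
    - [10.9,-17.9,-2,0.05]
    - [10.9,-17.9,-2,0.05]
    - [10.9,-17.9,-2,0.05]
  gripper: 0.75

```text
time: 21.55
tcp_pos: [406.6, -137.2, 178.7]
orientation: [-3.141, -0.0, 1.45]
force: [1.2, -0.4, -0.3]
opening: 0.872
```

```bash
python3 look.py wrist w9 140 260 220 340 5
```

```text
21.55 [ 406.6 -137.2  178.7] [-3.1413e+00 -1.0000e-04  1.4495e+00] 0.872 [ 1.2 -0.4 -0.3]
```

View pics/w9_c.png

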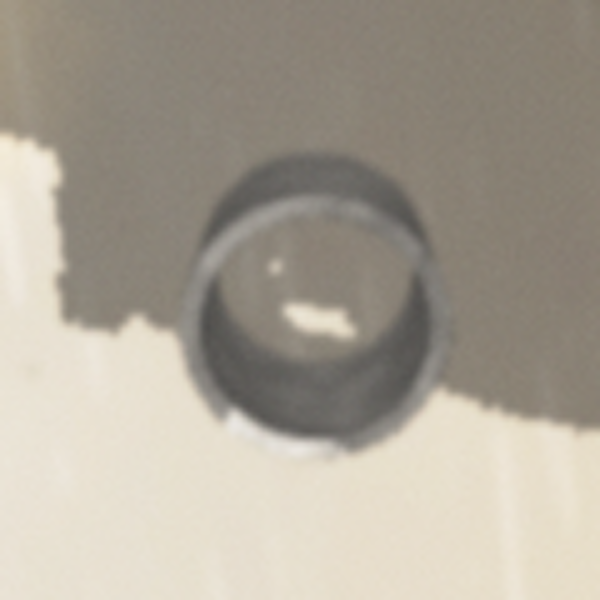

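View pics/w9.png

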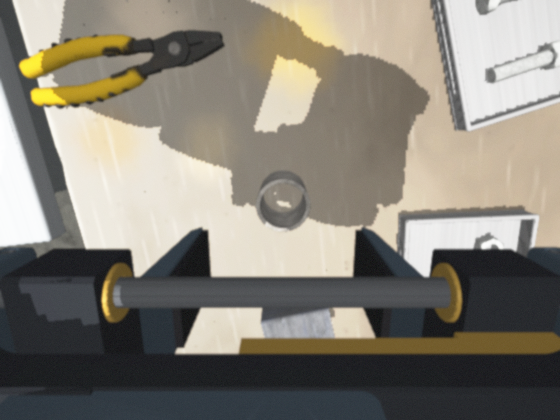

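```bash
python3 - <<'E'
from h import *;import json
c=json.load(open('w9.json'));print(cw(c,[(315,324),(183,324),(448,324)],(220,140),5,55))
E
```

```text
[[ 407.34658291 -136.25536576   55.        ]
 [ 384.15769303 -133.4176691    55.        ]
 [ 430.70901801 -139.11429969   55.        ]]
```

Request:
drive_tool:
  moves:
    - [0.07,0,5,0]
    - [0.07,0,10,0]
    - [0.07,0,14,0]
    - [0.07,0,15.7,0]
    - [0.07,0,15.7,0]
    - [0.07,0,15.7,0]

```text
time: 22.35
tcp_pos: [406.7, -136.4, 22.6]
orientation: [3.141, 0.0, 1.45]
force: [0.1, -0.4, -0.5]
opening: 0.873
```

Request:
drive_tool:
  moves:
    - [0,0,0,0]
    - [0,0,0,0]
    - [0,0,0,0]
    - [0,0,0,0]
    - [0,0,0,0]
    - [0,0,0,0]
  gripper: -1

```text
time: 23.1
tcp_pos: [406.5, -136.3, 22.2]
orientation: [3.141, 0.0, 1.45]
force: [0.5, 0.0, 7.4]
opening: 0.52
```

```bash
python3 plan.py 406.7 -136.3 22.2 1.45 406.7 -136.3 120 1.45 599.8 308.7 120 1.45 599.8 308.7 28.2 1.45
```

```text
row [0.00, 0.00, -9.78, -0.000] n>=1.6
row [46.50, 13.81, -9.78, -0.000] n>=7.8
row [46.50, 13.81, -0.60, -0.000] n>=1.5
```

Request:
drive_tool:
  moves:
    - [0,0,-4,0]
    - [0,0,-9.8,0]
    - [5,1.5,-9.8,0]
    - [46.5,13.8,-9.8,0]
    - [46.5,13.8,-9.8,0]
    - [46.5,13.8,-9.8,0]
    - [46.5,13.8,-9.8,0]
    - [46.5,13.8,-9.8,0]
    - [46.5,13.8,-9.8,0]
    - [46.5,13.8,-9.8,0]
    - [46.5,13.8,-9.8,0]
    - [46.5,13.8,-9.8,0]
    - [46.5,13.8,-9.8,0]
    - [46.5,13.8,-9.8,0]
    - [46.5,13.8,-9.8,0]

```text
time: 24.98
tcp_pos: [599.4, 308.2, 120.2]
orientation: [3.142, -0.0, 1.449]
force: [0.0, 0.2, -3.3]
opening: 0.518
```

```bash
python3 look.py wrist w10
```

```text
24.98 [599.4 308.2 120.2] [ 3.1416 -0.      1.4491] 0.518 [ 0.   0.2 -3.3]
```

View pics/w10.png

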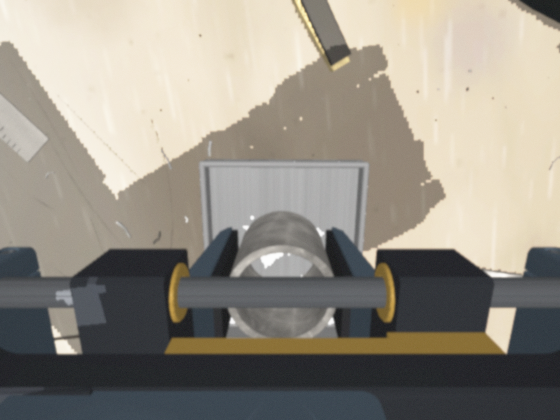

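Request:
drive_tool:
  moves:
    - [0,0,5,0]
    - [0,0,8,0]
    - [0,0,8.9,0]
    - [0,0,9.1,0]
    - [0,0,9.1,0]
    - [0,0,9.1,0]

```text
time: 25.78
tcp_pos: [600.0, 309.0, 30.2]
orientation: [3.14, -0.001, 1.45]
force: [0.3, 0.4, -2.7]
opening: 0.522
```

Request:
drive_tool:
  moves:
    - [0,0,0.03,0]
    - [0,0,0.05,0]

```text
time: 26.02
tcp_pos: [599.5, 308.8, 28.8]
orientation: [3.141, -0.0, 1.45]
force: [0.0, -0.1, -4.5]
opening: 0.523
```

Request:
drive_tool:
  moves:
    - [0,0,0.04,0]
    - [0,0,0.06,0]

```text
time: 26.28
tcp_pos: [599.5, 308.8, 28.3]
orientation: [3.141, -0.0, 1.45]
force: [-1.7, -0.5, 5.5]
opening: 0.523
```

Request:
drive_tool:
  moves:
    - [0,0,0,0]
    - [0,0,0,0]
    - [0,0,0,0]
    - [0,0,0,0]
    - [0,0,-4,0]
    - [0,0,-9,0]
    - [0,0,-14,0]
    - [0,0,-14,0]
  gripper: 0.45

```text
time: 27.28
tcp_pos: [601.4, 309.7, 172.3]
orientation: [3.135, -0.004, 1.45]
force: [0.8, -0.6, 0.5]
opening: 0.725
```

```bash
python3 look.py wrist w11; python3 plan.py 599.5 308.7 168 1.45 480 0 180 .8 406 -277 180 .04;  python3 plan.py 599.5 308.7 168 1.45 480 0 180 .8
```

```text
27.27 [601.4 309.7 172.3] [ 3.1352 -0.0036  1.4499] 0.725 [ 0.8 -0.6  0.5]
row [-32.09, -8.14, -1.20, 0.650] n>=5.3
row [-60.47, -12.15, -1.20, 1.410] n>=4.6
row [-32.09, -8.14, -1.20, 0.650] n>=5.3
```

View pics/w11.png

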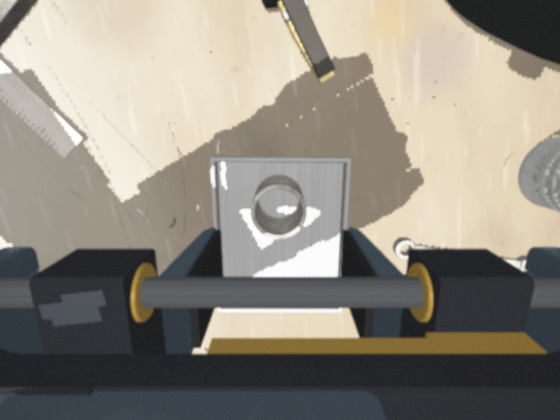

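Request:
drive_tool:
  moves:
    - [-32,-8,-1.2,0.65]
    - [-32,-8,-1.2,0.65]
    - [-32,-8,-1.2,0.65]
    - [-32,-8,-1.2,0.65]
    - [-32,-8,-1.2,0.65]
    - [-32,-8,-1.2,0.65]
    - [-60.5,-12.2,-1.2,1.41]
    - [-60.5,-12.2,-1.2,1.41]
    - [-60.5,-12.2,-1.2,1.41]
    - [-60.5,-12.2,-1.2,1.41]
    - [-60.5,-12.2,-1.2,1.41]
    - [-60.5,-12.2,-1.2,1.41]
    - [-60.5,-12.2,-1.2,1.41]
    - [-60.5,-12.2,-1.2,1.41]
    - [-60.5,-12.2,-1.2,1.41]
  gripper: 0.6

```text
time: 29.2
tcp_pos: [405.5, -276.2, 179.9]
orientation: [-3.141, 0.0, 0.041]
force: [1.1, -0.9, 1.1]
opening: 0.801
```

```bash
python3 look.py wrist w12 150 270 220 340 5
```

```text
29.2 [ 405.5 -276.2  179.9] [-3.1414e+00  1.0000e-04  4.1200e-02] 0.801 [ 1.1 -0.9  1.1]
```

View pics/w12_c.png

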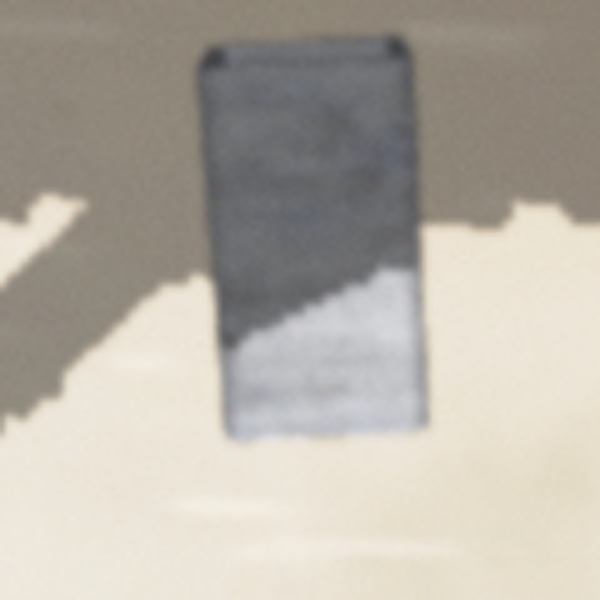

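View pics/w12.png

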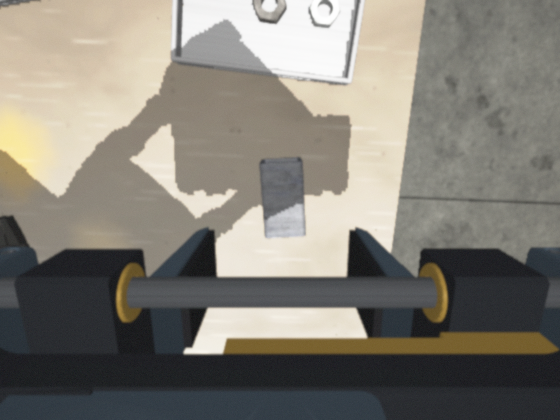

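```bash
python3 - <<'E'
from h import *;import json
c=json.load(open('w12.json'));p=cw(c,[(207,68),(412,62),(427,430),(230,438)],(220,150),5,40);print(p,p.mean(0))
d=p[0]+p[1]-p[2]-p[3];print(np.arctan2(d[1],d[0]),np.hypot(*d[:2])/2, np.linalg.norm(p[0]-p[1]))
E
```

```text
[[ 440.69152192 -257.06915353   40.        ]
 [ 443.27622875 -294.08851454   40.        ]
 [ 373.09991443 -300.95548074   40.        ]
 [ 369.94312981 -263.22102722   40.        ]] [ 406.75269873 -278.83354401   40.        ]
0.09212006147347014 70.76238950433716 37.109483948058006
```

Request:
drive_tool:
  moves:
    - [0.1,0.2,5,-0.05]
    - [0.1,0.2,10,-0.05]
    - [0.1,0.2,14.5,-0.05]
    - [0.1,0.2,16,-0.05]
    - [0.1,0.2,16,-0.05]
    - [0.1,0.2,16,-0.05]

```text
time: 30.0
tcp_pos: [407.1, -279.6, 21.3]
orientation: [3.14, -0.001, 0.09]
force: [-0.8, 0.0, -0.1]
opening: 0.8
```

Request:
drive_tool:
  moves:
    - [0,0,0,0]
    - [0,0,0,0]
    - [0,0,0,0]
    - [0,0,0,0]
    - [0,0,0,0]
    - [0,0,0,0]
  gripper: -1

```text
time: 30.75
tcp_pos: [406.3, -278.9, 20.1]
orientation: [-3.141, -0.0, 0.09]
force: [-0.9, 1.6, 7.0]
opening: 0.44
```

```bash
python3 plan.py 406.5 -278.6 20.1 .09 406.5 -278.6 120 .09 500 0 120 .77 591 236.2 120 1.45 591 236.2 26.2 1.45
```

```text
row [0.00, 0.00, -9.99, -0.000] n>=1.6
row [11.82, -26.91, -9.99, -0.680] n>=4.7
row [23.00, -49.61, -9.99, -1.360] n>=4.0
row [23.00, -49.61, -0.61, -1.360] n>=1.5
```

Request:
drive_tool:
  moves:
    - [0,0,-4,0]
    - [0,0,-10,0]
    - [2,-4.5,-10,-0.11]
    - [11.8,-26.9,-10,-0.68]
    - [11.8,-26.9,-10,-0.68]
    - [11.8,-26.9,-10,-0.68]
    - [11.8,-26.9,-10,-0.68]
    - [11.8,-26.9,-10,-0.68]
    - [23,-49.6,-10,-1.36]
    - [23,-49.6,-10,-1.36]
    - [23,-49.6,-10,-1.36]
    - [23,-49.6,-10,-1.36]
    - [23,-49.6,-10,-1.36]
    - [23,-49.6,-10,-1.36]
    - [23,-49.6,-10,-1.36]
    - [23,-49.6,-10,-1.36]
    - [23,-49.6,-10,-1.36]
    - [23,-49.6,-10,-1.36]

```text
time: 33.0
tcp_pos: [590.9, 235.3, 120.0]
orientation: [3.142, -0.0, 1.449]
force: [0.0, -0.2, -4.3]
opening: 0.437
```

```bash
python3 look.py wrist w13
```

```text
33.0 [590.9 235.3 120. ] [ 3.1416 -0.      1.4494] 0.437 [ 0.  -0.2 -4.3]
```

View pics/w13.png

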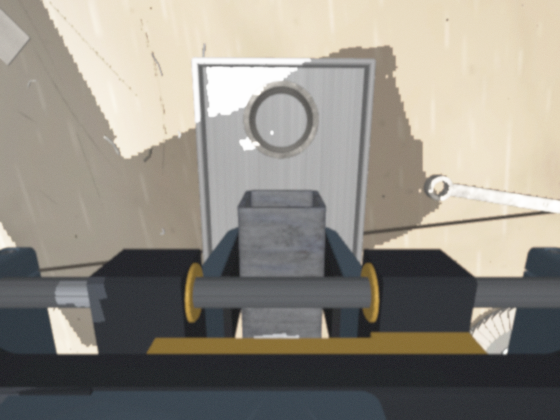

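Request:
drive_tool:
  moves:
    - [0,0,5,0]
    - [0,0,8,0]
    - [0,0,9,0]
    - [0,0,9.25,0]
    - [0,0,9.25,0]
    - [0,0,9.25,0]
    - [0,0,9.25,0]
    - [0,0,9.3,0]

```text
time: 34.05
tcp_pos: [591.1, 235.7, 27.2]
orientation: [3.141, -0.0, 1.45]
force: [0.3, -0.1, -4.9]
opening: 0.435
```

Request:
drive_tool:
  moves:
    - [0,0,0.05,0]
    - [0,0,0.08,0]
    - [0,0,0.1,0]

```text
time: 34.42
tcp_pos: [590.9, 235.6, 26.1]
orientation: [3.142, 0.0, 1.45]
force: [-2.6, -0.2, 4.7]
opening: 0.437
```

Contact with the floor; release and retreat up.

Request:
drive_tool:
  moves:
    - [0,0,0,0]
    - [0,0,0,0]
    - [0,0,0,0]
    - [0,0,0,0]
    - [0,0,-4,0]
    - [0,0,-9,0]
    - [0,0,-15,0]
    - [0,0,-15,0]
    - [0,0,-15,0]
  gripper: 0.3

```text
time: 35.55
tcp_pos: [590.6, 235.5, 175.7]
orientation: [-3.141, 0.0, 1.45]
force: [-0.5, 0.3, -1.0]
opening: 0.653
```

```bash
python3 look.py wrist w14; python3 plan.py 590.9 235.6 176 1.45 420 0 330 1.0
```

```text
35.55 [590.6 235.5 175.7] [-3.1414e+00  1.0000e-04  1.4498e+00] 0.653 [-0.5  0.3 -1. ]
row [-25.45, -14.13, -15.40, 0.450] n>=5.3
```

View pics/w14.png

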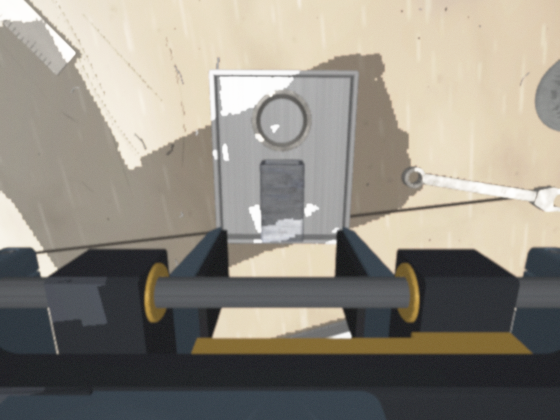

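Request:
drive_tool:
  moves:
    - [-25,-14,-10,0.45]
    - [-25,-14,-10,0.45]
    - [-25,-14,-10,0.45]
    - [-25,-14,-10,0.45]
    - [-25,-14,-10,0.45]
    - [-25,-14,-10,0.45]
    - [-25,-14,-10,0.45]
    - [-25,-14,-10,0.45]

```text
time: 36.6
tcp_pos: [422.0, 5.0, 275.1]
orientation: [-3.14, 0.001, 1.001]
force: [0.4, -0.8, -0.5]
opening: 0.655
```

```bash
python3 look.py top t2 120 240 120 425 2; python3 look.py side s2 130 350 130 330 4
python3 - <<'E'
from h import *;import json
c=json.load(open('w14.json'));p=cw(c,[(262,163),(303,163),(303,240),(262,242)],(0,0),1,46);print(p.mean(0),p)
import cv2
im=cv2.imread('pics/t2.png');cv2.imwrite('pics/t2c.png',cv2.resize(im[140:230,120:430],None,fx=2.5,fy=2.5,interpolation=cv2.INTER_CUBIC))
im=cv2.imread('pics/s2.png');cv2.imwrite('pics/s2c.png',cv2.resize(im[130:345,130:330],None,fx=2.7,fy=2.7,interpolation=cv2.INTER_CUBIC))
E
```

```text
36.6 [422.    5.  275.1] [-3.1400e+00  5.0000e-04  1.0008e+00] 0.655 [ 0.4 -0.8 -0.5]
36.65 [422.    5.  275.1] [-3.1402e+00  5.0000e-04  1.0010e+00] 0.654 [ 0.1  0.8 -0.7]
[591.27347469 236.01437561  46.        ] [[577.86007031 274.14696117  46.        ]
 [613.43655184 269.79883391  46.        ]
 [605.96616767 198.72433662  46.        ]
 [567.83110895 201.38737073  46.        ]]
```

View pics/t2c.png

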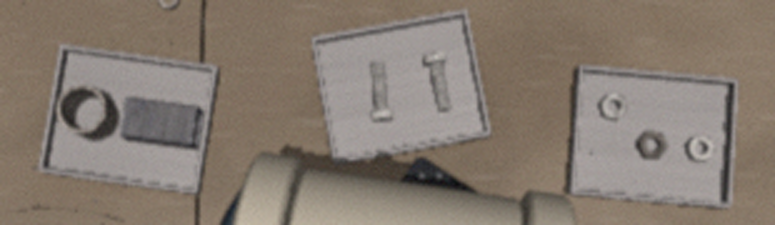

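View pics/s2c.png

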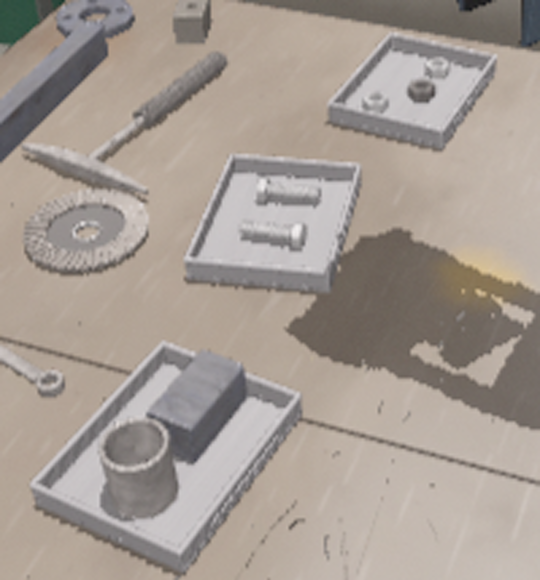

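All pieces are seated in their trays, flat or upright, and apart from each other.

```bash
python3 -c "
from workcell import ctrl
print(ctrl.close_job())"
```

```text
the job is handed in; nothing more can be done
None
```

The bench is clear and the job is handed in, at about 36.7 s of the 118 s allowed.

- **Bolt:** it lies beside the original bolt in the middle tray.
- **Nuts:** the small and large nuts lie flat in the right tray, apart from the one already there.
- **Offcuts:** the pipe stands and the square tube lies in the left tray. By my placing figures they are about 13 mm apart, and the tube is about 10 mm from the tray wall.

I set the pieces down in the order you listed them. Each touched its tray's floor at the height expected, with a force reading of about 12 N or less.

The last top and side pictures show all five pieces inside the right trays, with none on top of another. The bolt and nut that were there first look unmoved. The gripper was clear of everything. None of the checks failed. The wrist and top cameras disagreed by 1–2 mm on where the pieces lay, within their calibration.

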